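# Touch off the three peak-hold gauges on the measuring table

## Task

Zero check at the measuring machine: with the fingertips, lightly touch down the white heads of the three touch gauges in order - first the ball, then the round disc, last the square pad. Each head should sink about five millimetres and will stay where you leave it; never drive one down to its stop. Do not lift, shift or tip the gauges, leave everything else on the table alone, and finish clear.

Things in the scene. Friction and masses are not known exactly. Their poses are not given: they have to be found in the camera images.
- ball_gauge: touch gauge whose white ceramic head is a ball, 30 mm in diameter: loose, about 0.9 kg, a round steel foot 68 mm across and 18 mm high, a slim upright steel sleeve with a small dial on one side, and the head on top; 130 mm high in all. Origin at the centre of its underside, z up
- ball_top (a point): the highest point of that head, at its centre (130 mm above the table until it is touched); it goes down with the head
- ball_head (a joint): how far that head has been pushed down, in m: 0 at the start, 0.014 at its stop. It slides straight down into the sleeve against a steady 3 N or so of friction, has no spring, and stays where it is left
- disc_gauge: touch gauge whose white ceramic head is a flat round disc, 50 mm across and 8 mm thick: loose, about 0.9 kg, a round steel foot 68 mm across and 18 mm high, a slim upright steel sleeve with a small dial on one side, and the head on top; 95 mm high in all. Origin at the centre of its underside, z up
- disc_top (a point): the highest point of that head, at its centre (95 mm above the table until it is touched); it goes down with the head
- disc_head (a joint): how far that head has been pushed down, in m: 0 at the start, 0.014 at its stop. It slides straight down into the sleeve against a steady 3 N or so of friction, has no spring, and stays where it is left
- square_gauge: touch gauge whose white ceramic head is a flat square pad, 38 x 38 mm and 8 mm thick: loose, about 0.9 kg, a round steel foot 68 mm across and 18 mm high, a slim upright steel sleeve with a small dial on one side, and the head on top; 70 mm high in all. Origin at the centre of its underside, z up
- square_top (a point): the highest point of that head, at its centre (70 mm above the table until it is touched); it goes down with the head
- square_head (a joint): how far that head has been pushed down, in m: 0 at the start, 0.014 at its stop. It slides straight down into the sleeve against a steady 3 N or so of friction, has no spring, and stays where it is left
- vblock: V-block: a bystander, plain steel, 70 x 45 x 42 mm high, with a groove along its top. Loose; origin at the centre of its underside
- ring_gauge: setting ring: a bystander, plain steel ring 56 mm across, 22 mm high. Loose; origin at the centre of its underside
- plug_gauge: plug gauge standing upright: a bystander, steel and aluminium, 32 mm across, 79 mm high. Loose; origin at the centre of its underside
- block_stack: small stack of gauge blocks: a bystander, 35 x 20 x 35 mm high. Loose; origin at the centre of its underside
- driver: wooden-handled screwdriver lying on the table: a bystander (origin under its middle, x axis along it). Loose
Mind the look-alikes: they are no part of the job. What is shaped like the disc_gauge but green is not meant.

How it is judged:
By the outcome, as a careful person would: the job done as asked, in the order asked, and still so for the second after the job is handed in, with the robot touching nothing.
It also fails if it takes over 56 s, if anything falls off the work surface, if the arm or the gripper's body presses on something with over 40 N, if the wrist force passes 120 N, or if a joint passes its speed limit or range.

## Robot

A 7-joint arm with a two-finger parallel gripper is mounted at the origin on the work surface. World frame = base frame: x ahead of the robot, y to its left, z up, the work surface at z = 0. Lengths are in m, angles in rad, forces in N, time in s.
With the tool pointing down it reaches from about 0.35 to 0.9 m from the base axis. Payload 8.1 kg.
Tool frame: the origin (TCP) lies on the centre line of the jaws, within the pads' length; the fingertips stand 14 mm ahead of it and the grasp point (between the pads) lies 5 mm behind it; z points along the fingers, y is the direction in which the jaws open and shut (so a half turn about z gives the same grasp; the last joint's range is limited). The gripper opens to 92 mm and grips with 3 to 60 N. Pads are 19 mm wide; open, the fingers measure 130 mm over their backs; the gripper's body (75 mm by 190 mm) begins 47 mm behind the grasp point.
Start: joints at [-1.302, 0.434, 0.025, 1.573, -0.012, 1.134, -0.075], TCP at [0.227, 0.582, 0.241] pointing down, gripper open.
Joint ranges: [-2.62, 2.62], [-0.44, 2.09], [-1.27, 1.32], [0.08, 2.57], [-1.32, 4.46], [0.12, 2], [-2.74, 2.74]. Speed limits (rad/s): [2.22, 2.22, 3.01, 3.01, 3.14, 3.14, 3.14].

## Interface

Orientations are given as a rotation vector (axis times angle).
In Python, from cell import observe, eyes, arm gives the robot as it stands.
- The arm moves only by the tool step_arm, never from a script. Its argument "series" is a list that holds one entry, the list of rows, each a list of 5 numbers: the finger opening in m, from 0 to 0.0918, then the shift along the world's x, y, z in m, then the turn about the world's z in degrees. In form: [[[hand, dx, dy, dz, spin], ...]]. A call has 1 to 20 rows; each row is the pose to reach, as a shift and turn from the pose measured when the call began; what a row does not reach only later rows make up. A row lasts 1/12 s, in which the tool goes at most 41.7 mm and 7.16 degrees, less where a joint would pass 70% of its speed; a pose out of reach is approached as far as the arm can. A call with a gripper value outside its range is refused whole. The fingers move at their own pace and stop on an object; "squeeze" is the grip in N (left out, the last holds). Time passes only in rows, so rows that repeat a pose let the fingers close. It gives the time, the measured TCP pose, the force and the opening at its end, in the units of the state.
- observe(): the state, without advancing time (a new reading comes with each control period).
- eyes.get_image(name): name is "scene" or "top"; returns (picture, depth): 384x512x3 uint8, red, green, blue; 384x512 float32, m along the optical axis (not along the pixel's ray), 0 where there is no reading.
- eyes.camera_params(name): a dict with "intrinsics" (3x3 intrinsics, pixels), "distortion" ([k1, k2, p1, p2, k3] as OpenCV has them; the pictures are not rectified), "position" and "attitude" of the camera in the world. Camera axes: x right, y down, z forward; pixel columns grow to the right and rows downward; lengths in m; the calibration is good to about 2 mm. A picture is of the moment at which its call begins. camera_params takes no time and is no camera call.
- arm.sign_off(): hands the job in, once; it reports no verdict.
The state is a dict: "clock": time; "joints": joint angles; "dq": joint speeds; "joint_efforts": joint torques, N m; "position": TCP position; "ee_rot": TCP orientation; "force": force on the tool from outside, world axes, zero at the start; "ft_torque": the same for the moment, N m; "width": opening from 0.0 (shut) to 1.0 (fully open).
Only numpy, scipy, OpenCV 4.12 (cv2) and the standard library are available. Lean on these libraries where they do the work, as an engineer would, in place of code of your own. Each camera call takes 0.05 s, during which the arm holds its last target.

## Working session

There is one attempt and no reset: what is moved stays moved. The work goes in short steps, Python scripts to look and compute and a tool call to move; the robot and the scene stay as the last step left them, time stands still between calls to the robot, and variables do not carry over. Pictures are saved under pics/ and viewed, and the job is handed in when it is done.

Besides the shell and the picture viewer there is one more tool, called after ">>>" as a command line: name --argument value ..., lists and objects as JSON in quotes. step_arm: Moves the arm, as the interface text tells. Its arguments: {"type":"object","properties":{"series":{"type":"array"},"squeeze":{"type":"number"}},"required":["series"]}

```bash
mkdir -p pics; ls; python3 - <<'E'
from cell import observe, eyes, arm
import cv2, numpy as np
s=observe(); print({k:np.round(v,4) for k,v in s.items()})
for n in("scene","top"):
    p,d=eyes.get_image(n); cv2.imwrite(f"pics/{n}0.png",p[:,:,::-1]); np.save(f"{n}0_d.npy",d); np.save(f"{n}0_p.npy",p)
    c=eyes.camera_params(n); print(n,c, (d>0).mean())
E
```

```text
pics
{'clock': np.float64(0.0), 'joints': array([-1.3016,  0.4352,  0.025 ,  1.5741, -0.0116,  1.134 , -0.0751]), 'dq': array([-0.0003,  0.0007, -0.0003, -0.0008,  0.0007, -0.0008, -0.001 ]), 'joint_efforts': array([-1.00000e-03, -6.67836e+01,  9.84500e-01, -3.14461e+01,
       -6.05000e-02,  4.27000e-02,  2.00000e-04]), 'position': array([0.2269, 0.5818, 0.2399]), 'ee_rot': array([-5.8070e-01, -3.0873e+00,  2.4000e-03]), 'force': array([ 0.6708, -1.0348, -0.2059]), 'ft_torque': array([ 0.0199, -0.0245,  0.0025]), 'width': np.float64(0.9988)}
scene {'intrinsics': array([[440.87899191,   0.        , 257.45435594],
       [  0.        , 440.87899191, 188.80038817],
       [  0.        ,   0.        ,   1.        ]]), 'distortion': array([0.03243096, 0.        , 0.        , 0.        , 0.        ]), 'position': array([ 1.18455623, -0.35239173,  0.6279331 ]), 'attitude': array([-1.97385006, -1.14376827,  0.58050885])} 0.9963226318359375
top {'intrinsics': array([[409.66191145,   0.        , 256.5812153 ],
       [  0.        , 409.66191145, 190.90693956],
       [  0.        ,   0.        ,   1.        ]]), 'distortion': array([-0.11681534,  0.        ,  0.        ,  0.        ,  0.        ]), 'position': array([0.39548957, 0.00880996, 0.86900895]), 'attitude': array([-2.15157377,  2.04758131, -0.2361514 ])} 0.9961090087890625
```

View pics/scene0.png

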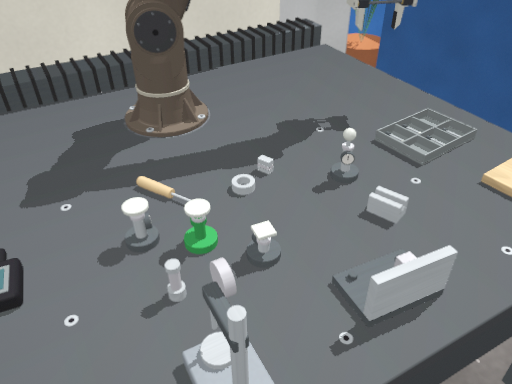

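View pics/top0.png

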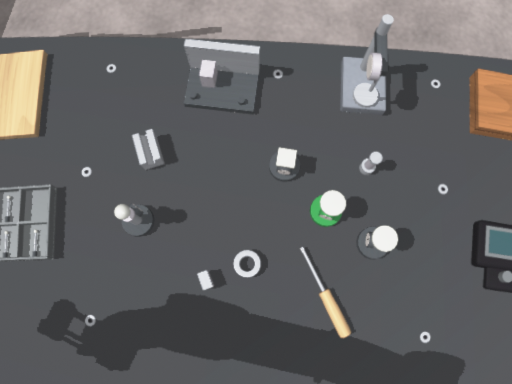

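The scene view shows the ball gauge at about (349,135) and the square gauge at (263,232). There are two disc candidates: a dark steel foot at (136,208) and a green foot and sleeve at (198,210). The steel one fits the description and the green one is the look-alike. I'll check this in a crop and measure.

```bash
cat > h.py <<'E'
import numpy as np, cv2
from cell import observe, eyes, arm
from scipy.spatial.transform import Rotation as R
P={n:eyes.camera_params(n) for n in("scene","top")}
def ray(n,uv):
    c=P[n]; q=cv2.undistortPoints(np.array([[uv]],float),c["intrinsics"],c["distortion"])[0,0]
    d=R.from_rotvec(c["attitude"]).as_matrix()@np.array([q[0],q[1],1.]); return c["position"],d
def plane(n,uv,z):
    o,d=ray(n,uv); return o+d*(z-o[2])/d[2]
def tri(a,b):
    o1,d1=ray("scene",a);o2,d2=ray("top",b)
    t=np.linalg.lstsq(np.c_[d1,-d2],o2-o1,rcond=None)[0]
    p,q=o1+t[0]*d1,o2+t[1]*d2; return (p+q)/2,np.linalg.norm(p-q)
def pt(n,uv,z):  # depth
    o,d=ray(n,uv); return o+d*z
E
python3 - <<'E'
from h import *
a=np.load("scene0_p.npy");b=np.load("top0_p.npy")
def crop(p,u,v,r=32): return cv2.resize(p[max(0,v-r):v+r,max(0,u-r):u+r],(260,260),interpolation=cv2.INTER_CUBIC)
r1=np.hstack([crop(a,345,150),crop(a,170,222,45),crop(a,264,240)])
r2=np.hstack([crop(b,132,215),crop(b,352,222,45),crop(b,286,162)])
cv2.imwrite("pics/crops.png",np.vstack([r1,r2])[:,:,::-1])
# white blobs
for n,p,boxes in(("scene",a,dict(ball=(335,120,365,143),disc=(118,195,153,218),green=(182,198,215,224),sq=(247,220,280,242))),
                 ("top",b,dict(ball=(108,196,134,224),disc=(366,222,402,256),green=(316,188,350,221),sq=(272,145,302,172)))):
    d=np.load(f"{n}0_d.npy")
    for k,(u0,v0,u1,v1) in boxes.items():
        g=p[v0:v1,u0:u1].astype(int); hsv=g.max(2)-g.min(2)
        m=((g.min(2)>185)&(hsv<45)).astype(np.uint8)
        N,l,st,ce=cv2.connectedComponentsWithStats(m); i=1+np.argmax(st[1:,4])
        mm=l==i
        vv,uu=np.nonzero(mm); 
        Z=np.array([pt(n,(u+u0,v+v0),d[v+v0,u+u0]) for u,v in zip(uu,vv)])
        zt=np.percentile(Z[:,2],90)
        top=Z[Z[:,2]>zt-0.004]
        print(n,k,np.round(ce[i]+[u0,v0],1),st[i],"z95",np.round(np.percentile(Z[:,2],[5,50,95,100]),4),"med-top",np.round(top.mean(0),4),np.round(np.ptp(top,axis=0),3))
E
```

```text
scene ball [349.8 131.8] [ 9  8 12  8 77] z95 [0.1197 0.125  0.1297 0.1319] med-top [0.5184 0.2628 0.1282] [0.017 0.021 0.006]
scene disc [134.5 205.2] [  3   2  27  17 359] z95 [0.0931 0.0954 0.0971 0.6279] med-top [ 0.5004 -0.2373  0.1001] [0.718 0.141 0.535]
scene green [196.4 206.4] [  1   0  27  18 371] z95 [0.092  0.0954 0.0969 0.6279] med-top [ 0.5641 -0.1371  0.1   ] [0.651 0.242 0.535]
scene sq [263.1 229.2] [  4   0  26  19 294] z95 [0.0686 0.0703 0.072  0.0729] med-top [ 0.6532 -0.0437  0.0704] [0.042 0.041 0.005]
top ball [119.8 211.5] [  6   9  12  14 126] z95 [0.122  0.1279 0.1308 0.1323] med-top [0.5163 0.2665 0.1289] [0.022 0.02  0.006]
top disc [384.5 238.1] [  6   4  26  26 518] z95 [0.0926 0.0955 0.0974 0.869 ] med-top [ 0.4932 -0.2332  0.0988] [0.122 0.268 0.776]
top green [332.6 202.6] [  4   2  26  26 500] z95 [0.0932 0.0957 0.098  0.869 ] med-top [ 0.5571 -0.132   0.1008] [0.187 0.166 0.776]
top sq [285.9 157.4] [  4   3  21  20 329] z95 [0.0678 0.0709 0.0731 0.869 ] med-top [ 0.6524 -0.0407  0.0737] [0.277 0.07  0.8  ]
```

View pics/crops.png

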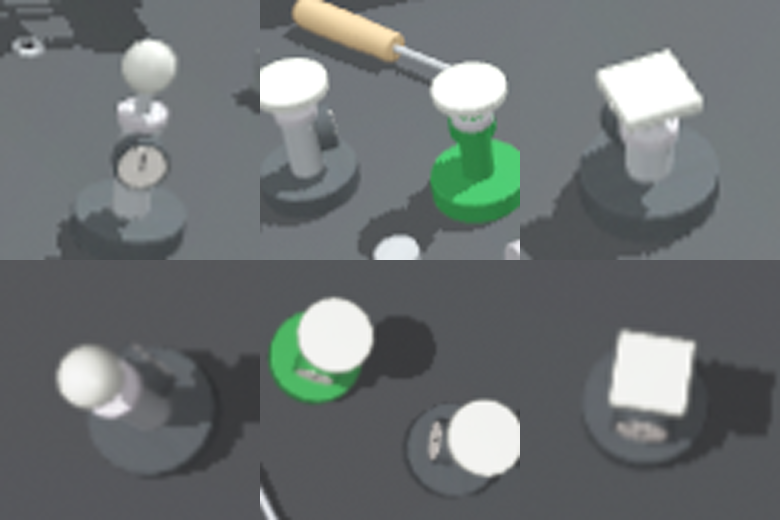

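The crop confirms it: the steel-footed disc is the target at scene (135,205) / top (384,238), and the green one at scene (196,206) / top (333,203) is the look-alike. Next I'll work out exact centres by casting rays from both views, and check the tall obstacles.

```bash
python3 - <<'E'
from h import *
out={}
C={"disc":((118,195,155,220),(366,222,402,256),.095),"sq":((245,220,282,243),(270,143,304,174),.070),"ball":((338,122,362,143),(110,198,133,222),.115)}
for k,(bs,bt,z) in C.items():
    c={}
    for n,(u0,v0,u1,v1) in(("scene",bs),("top",bt)):
        p=np.load(f"{n}0_p.npy"); g=p[v0:v1,u0:u1].astype(int)
        th={"ball":125}.get(k,200)
        m=((g.min(2)>th)).astype(np.uint8)
        N,l,st,ce=cv2.connectedComponentsWithStats(m); i=1+np.argmax(st[1:,4]); mm=(l==i).astype(np.uint8)
        cn=max(cv2.findContours(mm,0,cv2.CHAIN_APPROX_NONE)[0],key=cv2.contourArea)
        if k=="ball":
            (x,y),r=cv2.minEnclosingCircle(cn); e=cv2.fitEllipse(cn); c[n]=(x+u0,y+v0); print(k,n,c[n],r,e)
        else: c[n]=tuple(ce[i]+[u0,v0]); print(k,n,np.round(c[n],1),st[i])
        print("  plane",np.round(plane(n,c[n],z),4))
    print("  tri",tri(c["scene"],c["top"]))
# foot centre checks and stand heights from depth map of top
d=np.load("top0_d.npy"); 
vv,uu=np.mgrid[0:384:4,0:512:4]
pts=[(u,v,*pt("top",(u,v),d[v,u])) for u,v in zip(uu.ravel(),vv.ravel()) if d[v,u]>0]
pts=np.array(pts); s=pts[(pts[:,4]>.085)]
for r in s: print(*np.round(r[:2]).astype(int),*np.round(r[2:],3),end=" | ")
t=R.from_rotvec(observe()["ee_rot"]).as_matrix(); print("\ntool y",t[:,1],"z",t[:,2])
E
```

```text
disc scene [134.5 205.1] [  4   2  26  17 345]
  plane [ 0.4937 -0.2364  0.095 ]
disc top [384.6 238.1] [  6   4  26  26 502]
  plane [ 0.4935 -0.2341  0.095 ]
  tri (array([ 0.49327445, -0.23534819,  0.09411728]), np.float64(0.0020696363286968273))
sq scene [263.3 229. ] [  6   0  26  18 275]
  plane [ 0.6527 -0.0434  0.07  ]
sq top [286.  157.3] [  6   5  21  20 323]
  plane [ 0.653  -0.0409  0.07  ]
  tri (array([ 0.65263014, -0.04197686,  0.06948143]), np.float64(0.0023266505970346452))
ball scene (348.80434799194336, 135.19565200805664) 8.329620361328125 ((11.170052528381348, 12.506153106689453), (12.548450469970703, 15.480361938476562), 28.573843002319336)
  plane [0.5183 0.2616 0.115 ]
ball top (123.5, 213.0) 10.404426574707031 ((13.226941108703613, 14.59201431274414), (14.96509838104248, 20.502477645874023), 122.59078979492188)
  plane [0.514  0.2641 0.115 ]
  tri (array([0.51448906, 0.26512554, 0.11203464]), np.float64(6.671559374369592e-05))
384 16 0.901 -0.211 0.21 | 388 16 0.901 -0.219 0.211 | 384 20 0.89 -0.21 0.213 | 388 20 0.893 -0.219 0.21 | 392 20 0.893 -0.227 0.21 |
[... 5104 characters left out ...]
 | 384 236 0.497 -0.232 0.097 | 388 236 0.498 -0.24 0.096 | 392 236 0.498 -0.248 0.097 | 396 236 0.498 -0.256 0.095 | 372 240 0.489 -0.21 0.092 | 376 240 0.489 -0.218 0.093 | 380 240 0.489 -0.225 0.096 | 384 240 0.49 -0.232 0.096 | 388 240 0.49 -0.24 0.096 | 392 240 0.49 -0.248 0.096 | 396 240 0.49 -0.256 0.097 | 376 244 0.481 -0.217 0.096 | 380 244 0.482 -0.225 0.094 | 384 244 0.482 -0.232 0.096 | 388 244 0.482 -0.24 0.096 | 392 244 0.483 -0.248 0.096 | 396 244 0.483 -0.256 0.097 | 380 248 0.474 -0.224 0.098 | 384 248 0.475 -0.233 0.094 | 388 248 0.475 -0.24 0.096 | 392 248 0.475 -0.249 0.093 | 
tool y [ 0.3633736   0.93164243 -0.00141594] z [-3.80277882e-04 -1.37151280e-03 -9.99998987e-01]
```

```bash
python3 - <<'E'
from h import *
from scipy.optimize import least_squares
for n,(u0,v0,u1,v1) in(("scene",(338,122,362,143)),("top",(108,196,136,222))):
    d=np.load(f"{n}0_d.npy"); Z=np.array([pt(n,(u,v),d[v,u]) for v in range(v0,v1) for u in range(u0,u1) if d[v,u]>0])
    Z=Z[(Z[:,2]>.108)&(Z[:,2]<.14)]
    f=lambda c:np.linalg.norm(Z-c,axis=1)-.015
    r=least_squares(f,[.516,.265,.115],loss="soft_l1",f_scale=.001); print(n,len(Z),r.x,np.median(abs(r.fun)))
    f2=lambda c:np.linalg.norm(Z-[c[0],c[1],.115],axis=1)-.015
    print(least_squares(f2,[.516,.265],loss="soft_l1",f_scale=.001).x)
# foot: dark ellipse checks in scene/top by depth 10-24mm, and the driver of centre
for k,c in(("ball",(.516,.265)),("disc",(.4935,-.235)),("sq",(.653,-.042))):
  for n in("scene","top"):
    d=np.load(f"{n}0_d.npy");Z=np.array([pt(n,(u,v),d[v,u]) for v in range(384) for u in range(512) if d[v,u]>0])
    q=Z[(np.hypot(Z[:,0]-c[0],Z[:,1]-c[1])<.05)&(Z[:,2]>.013)&(Z[:,2]<.024)][:,:2].astype(np.float32)
    print(k,n,len(q),cv2.minEnclosingCircle(q))
E
```

```text
scene 131 [0.51453133 0.2653491  0.11552215] 0.0007867553148696964
[0.51463823 0.26524259]
top 211 [0.51724262 0.26682827 0.11580691] 0.000585756824750332
[0.51720661 0.26666958]
ball scene 321 ((0.515451192855835, 0.26353856921195984), 0.03541790693998337)
ball top 508 ((0.5172464847564697, 0.26613983511924744), 0.03430333361029625)
disc scene 493 ((0.4937857389450073, -0.23560169339179993), 0.034683696925640106)
disc top 383 ((0.49349817633628845, -0.23294256627559662), 0.03356152027845383)
sq scene 561 ((0.6519812345504761, -0.042931534349918365), 0.034666597843170166)
sq top 344 ((0.6535271406173706, -0.040879059582948685), 0.03388461470603943)
```

Both views agree to about 2 mm: ball (0.516, 0.2655), disc (0.4935, -0.235), square (0.653, -0.042). Measured head heights match the ones given. I'm shutting the fingers and moving over the ball.

>>> step_arm --series '[[[0, 0.289, -0.316, 0, 0], [0, 0.289, -0.316, 0, 0], [0, 0.289, -0.316, 0, 0], [0, 0.289, -0.316, 0, 0], [0, 0.289, -0.316, 0, 0], [0, 0.289, -0.316, 0, 0], [0, 0.289, -0.316, 0, 0], [0, 0.289, -0.316, 0, 0], [0, 0.289, -0.316, 0, 0], [0, 0.289, -0.316, 0, 0], [0, 0.289, -0.316, 0, 0], [0, 0.289, -0.316, 0, 0], [0, 0.289, -0.316, 0, 0], [0, 0.289, -0.316, 0, 0], [0, 0.289, -0.316, 0, 0], [0, 0.289, -0.316, 0, 0], [0, 0.289, -0.316, 0, 0]]]'

```text
clock: 1.52
position: [0.5152, 0.267, 0.24]
ee_rot: [-0.578, -3.088, 0.002]
force: [-0.2, 0.2, -0.2]
width: 0.005
```

>>> step_arm --series '[[[0, 0.001, -0.0015, -0.03, 0], [0, 0.001, -0.0015, -0.06, 0], [0, 0.001, -0.0015, -0.075, 0], [0, 0.001, -0.0015, -0.08, 0], [0, 0.001, -0.0015, -0.08, 0], [0, 0.001, -0.0015, -0.08, 0]]]'

```text
clock: 2.02
position: [0.5165, 0.266, 0.1608]
ee_rot: [0.577, 3.088, -0.001]
force: [0.2, 0.4, 0.9]
width: 0.007
```

```bash
python3 - <<'E'
from h import *
s=observe(); print(s["clock"],s["position"],s["force"])
p,d=eyes.get_image("scene"); q,e=eyes.get_image("top"); print(eyes.camera_params("scene")["position"],observe()["force"])
f=lambda p,u,v,r=55: cv2.resize(p[v-r:v+r,u-r:u+r],(400,400),interpolation=cv2.INTER_CUBIC)
cv2.imwrite("pics/ball1.png",np.hstack([f(p,345,125),f(q,130,213)])[:,:,::-1])
E
```

```text
2.0167 [0.51651231 0.26597062 0.16081673] [0.22854143 0.35745889 0.9138291 ]
[ 1.18455623 -0.35239173  0.6279331 ] [ 0.34926895 -0.21613576 -0.01471702]
```

View pics/ball1.png

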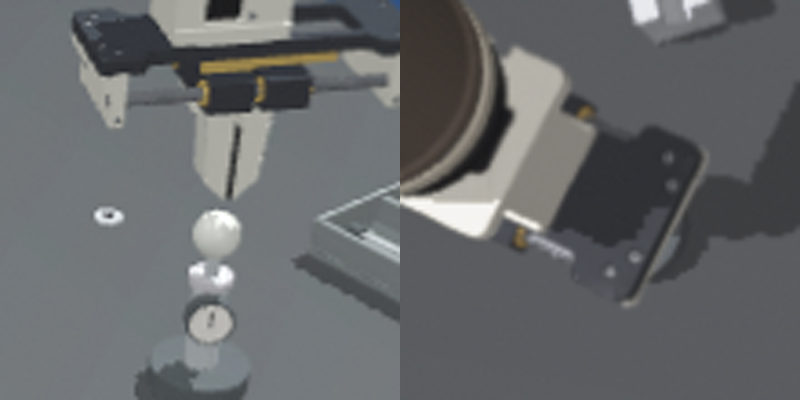

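The tips are centred about 17 mm above the ball: tip at crop (230,198), ball at (218,232), and the offset comes from seeing the near face of the fingers. Now down to just above the expected contact at TCP 0.144.

>>> step_arm --series '[[[0, 0, 0, -0.005, 0], [0, 0, 0, -0.01, 0], [0, 0, 0, -0.014, 0], [0, 0, 0, -0.014, 0], [0, 0, 0, -0.014, 0], [0, 0, 0, -0.014, 0]]]'

```text
clock: 2.62
position: [0.517, 0.266, 0.1475]
ee_rot: [0.577, 3.087, 0.001]
force: [0.0, 0.5, -1.0]
width: -0.0
```

```bash
python3 - <<'E'
from h import *
s=observe(); print(s["clock"],s["position"],s["force"])
E
```

```text
2.6167 [0.51702589 0.26603355 0.14745791] [ 0.00855617  0.46614626 -0.99282764]
```

>>> step_arm --series '[[[0, -0.001, -0.0005, -0.001, 0], [0, -0.001, -0.0005, -0.002, 0], [0, -0.001, -0.0005, -0.002, 0], [0, -0.001, -0.0005, -0.002, 0]]]'

```text
clock: 2.95
position: [0.516, 0.2655, 0.1454]
ee_rot: [0.577, 3.087, 0.0]
force: [-0.5, -0.3, 0.3]
width: 0.005
```

>>> step_arm --series '[[[0, 0, 0, -0.001, 0], [0, 0, 0, -0.001, 0], [0, 0, 0, -0.001, 0]]]'

```text
clock: 3.2
position: [0.516, 0.2655, 0.1444]
ee_rot: [0.577, 3.087, 0.001]
force: [0.3, -0.2, 0.4]
width: 0.003
```

>>> step_arm --series '[[[0, 0, 0, -0.001, 0], [0, 0, 0, -0.001, 0], [0, 0, 0, -0.001, 0]]]'

```text
clock: 3.45
position: [0.5161, 0.2656, 0.1435]
ee_rot: [0.577, 3.087, 0.001]
force: [-0.6, 0.1, 1.2]
width: 0.004
```

>>> step_arm --series '[[[0, 0, 0, -0.001, 0], [0, 0, 0, -0.001, 0], [0, 0, 0, -0.001, 0], [0, 0, 0, -0.001, 0]]]'

```text
clock: 3.78
position: [0.516, 0.2655, 0.1425]
ee_rot: [0.577, 3.087, 0.001]
force: [-0.5, 0.1, 1.7]
width: 0.004
```

>>> step_arm --series '[[[0, 0, 0, -0.001, 0], [0, 0, 0, -0.001, 0], [0, 0, 0, -0.001, 0], [0, 0, 0, -0.001, 0]]]'

```text
clock: 4.12
position: [0.516, 0.2656, 0.1414]
ee_rot: [0.577, 3.087, 0.001]
force: [-0.6, -0.9, 1.3]
width: 0.003
```

```bash
python3 - <<'E'
from h import *
F=[]
for i in range(3):
    p,d=eyes.get_image("scene"); s=observe(); F.append(s["force"]); print(s["position"],s["force"])
f=lambda p,u,v,r=40: cv2.resize(p[v-r:v+r,u-r:u+r],(560,560),interpolation=cv2.INTER_CUBIC)
cv2.imwrite("pics/ball2.png",f(p,345,140)[:,:,::-1])
E
```

```text
[0.51607391 0.26554674 0.14144349] [-0.79366561 -0.15098805  1.07810495]
[0.51605779 0.2655567  0.14145163] [-0.24280558  0.24177391  1.46677087]
[0.51603621 0.26552465 0.1414305 ] [-0.08176057 -0.1963175   1.2292785 ]
```

View pics/ball2.png

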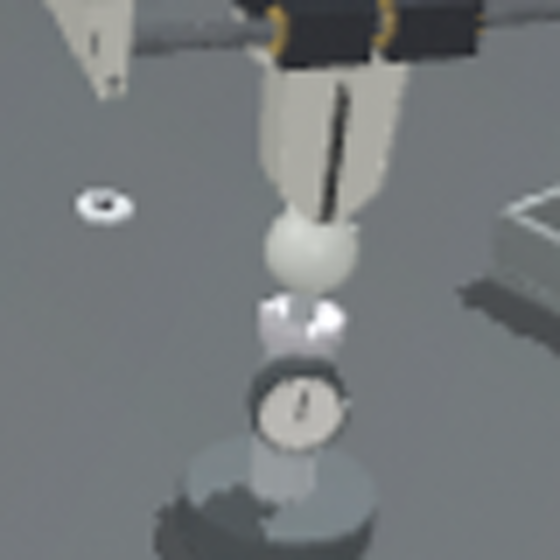

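The picture shows the tips on the ball at (320,220), and the force has risen about 1.3 N since z≈0.144, so contact is where expected. Continuing to TCP 0.139.

>>> step_arm --series '[[[0, 0, 0, -0.0008, 0], [0, 0, 0, -0.0016, 0], [0, 0, 0, -0.0024, 0], [0, 0, 0, -0.0024, 0], [0, 0, 0, -0.0024, 0]]]'

```text
clock: 4.68
position: [0.516, 0.2655, 0.1389]
ee_rot: [0.577, 3.087, 0.0]
force: [0.4, 0.1, 1.3]
width: 0.004
```

>>> step_arm --series '[[[0, 0, 0, 0.01, 0], [0, 0, 0, 0.03, 0], [0, 0, 0, 0.065, 0], [0, 0, 0, 0.1, 0], [0, 0, 0, 0.1, 0], [0, 0, 0, 0.1, 0], [0, 0, 0, 0.1, 0]]]'

```text
clock: 5.27
position: [0.5158, 0.2655, 0.2392]
ee_rot: [0.577, 3.087, 0.001]
force: [-0.2, -0.2, -1.0]
width: 0.001
```

```bash
cat > chk.py <<'E'
from h import *
from scipy.optimize import least_squares
def ballz(n,p,d,box):
    u0,v0,u1,v1=box
    Z=np.array([pt(n,(u,v),d[v,u]) for v in range(v0,v1) for u in range(u0,u1) if d[v,u]>0])
    Z=Z[(Z[:,2]>.103)&(Z[:,2]<.14)]
    return least_squares(lambda c:np.linalg.norm(Z-c,axis=1)-.015,[.516,.265,.113],loss="soft_l1",f_scale=.001).x
E
python3 - <<'E'
from chk import *
p0=np.load("scene0_p.npy");d0=np.load("scene0_d.npy")
p,d=eyes.get_image("scene"); np.save("scene1_p.npy",p)
s=observe(); print(s["clock"],s["position"],s["force"])
b=(338,122,362,148)
print(ballz("scene",p0,d0,b),ballz("scene",p,d,b))
# image shift of the ball by template
t=p0[124:146,336:362]; 
def row(p): 
    g=p[118:150,349].astype(int); return g
f=lambda p,u,v,r=32: cv2.resize(p[v-r:v+r,u-r:u+r],(390,390),interpolation=cv2.INTER_CUBIC)
cv2.imwrite("pics/ball3.png",np.hstack([f(p0,345,150),f(p,345,150)])[:,:,::-1])
E
```

```text
5.3167 [0.51551296 0.26529109 0.23835154] [ 0.40859457  0.33567926 -0.19359835]
[0.51450982 0.26535956 0.11555642] [0.51435865 0.26534573 0.11020115]
```

View pics/ball3.png

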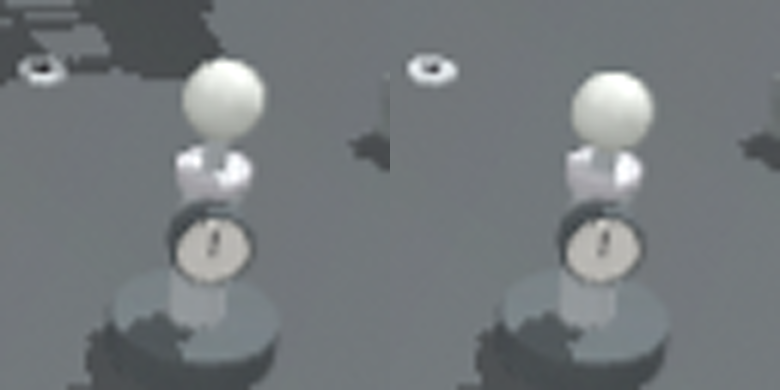

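The ball sank about 5 mm (5.35 mm by depth, 5.1 mm by arm position), and its foot and dial did not move. Now over to the disc.

>>> step_arm --series '[[[0, -0.022, -0.5, 0, 0], [0, -0.022, -0.5, 0, 0], [0, -0.022, -0.5, 0, 0], [0, -0.022, -0.5, 0, 0], [0, -0.022, -0.5, 0, 0], [0, -0.022, -0.5, 0, 0], [0, -0.022, -0.5, 0, 0], [0, -0.022, -0.5, 0, 0], [0, -0.022, -0.5, 0, 0], [0, -0.022, -0.5, 0, 0], [0, -0.022, -0.5, 0, 0], [0, -0.022, -0.5, 0, 0], [0, -0.022, -0.5, 0, 0], [0, -0.022, -0.5, 0, 0], [0, -0.022, -0.5, 0, 0], [0, -0.022, -0.5, 0, 0], [0, -0.022, -0.5, 0, 0], [0, -0.022, -0.5, 0, 0], [0, -0.022, -0.5, 0, 0]]]'

```text
clock: 6.9
position: [0.4938, -0.2337, 0.2384]
ee_rot: [0.575, 3.088, -0.0]
force: [0.1, -0.6, 0.2]
width: 0.007
```

Contact is expected at TCP 0.109. I'm going down to about 0.125 and taking a look.

>>> step_arm --series '[[[0, 0, -0.001, -0.03, 0], [0, 0, -0.001, -0.06, 0], [0, 0, -0.001, -0.09, 0], [0, 0, -0.001, -0.105, 0], [0, 0, -0.001, -0.113, 0], [0, 0, -0.001, -0.113, 0], [0, 0, -0.001, -0.113, 0], [0, 0, -0.001, -0.113, 0]]]'

```text
clock: 7.57
position: [0.4947, -0.235, 0.1266]
ee_rot: [0.574, 3.086, -0.001]
force: [-0.7, -0.8, 0.4]
width: 0.002
```

```bash
python3 - <<'E'
from h import *
p,d=eyes.get_image("scene"); s=observe(); print(s["clock"],s["position"],s["force"])
f=lambda p,u,v,r=55: cv2.resize(p[v-r:v+r,u-r:u+r],(560,560),interpolation=cv2.INTER_CUBIC)
cv2.imwrite("pics/disc1.png",f(p,150,200)[:,:,::-1])
E
```

```text
7.6167 [ 0.49467863 -0.23505073  0.12673081] [-0.07366541 -0.34254149  0.54774908]
```

View pics/disc1.png

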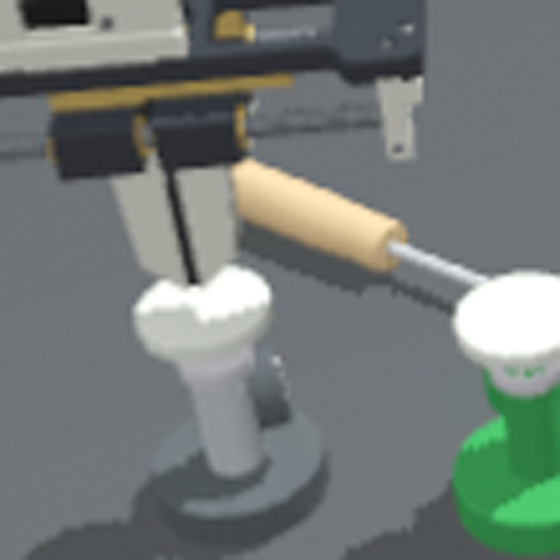

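The tips are over the steel disc, at about crop (190,280). The green one is well clear to the right. Continuing in small steps.

>>> step_arm --series '[[[0, -0.001, 0, -0.005, 0], [0, -0.001, 0, -0.01, 0], [0, -0.001, 0, -0.014, 0], [0, -0.001, 0, -0.0155, 0], [0, -0.001, 0, -0.0155, 0], [0, -0.001, 0, -0.0155, 0]]]'

```text
clock: 8.12
position: [0.4936, -0.235, 0.111]
ee_rot: [0.574, 3.086, -0.001]
force: [-0.2, 0.1, -0.3]
width: 0.008
```

>>> step_arm --series '[[[0, 0, 0, -0.001, 0], [0, 0, 0, -0.001, 0], [0, 0, 0, -0.001, 0]]]'

```text
clock: 8.37
position: [0.4936, -0.2351, 0.1101]
ee_rot: [0.574, 3.086, -0.001]
force: [0.4, -0.6, -0.2]
width: 0.005
```

>>> step_arm --series '[[[0, 0, 0, -0.001, 0], [0, 0, 0, -0.001, 0], [0, 0, 0, -0.001, 0]]]'

```text
clock: 8.62
position: [0.4937, -0.2351, 0.1091]
ee_rot: [0.574, 3.086, -0.001]
force: [0.3, 0.1, 0.0]
width: 0.003
```

>>> step_arm --series '[[[0, 0, 0, -0.001, 0], [0, 0, 0, -0.001, 0], [0, 0, 0, -0.001, 0]]]'

```text
clock: 8.87
position: [0.4937, -0.2351, 0.1081]
ee_rot: [0.574, 3.086, -0.001]
force: [-0.0, -0.3, 0.7]
width: 0.004
```

Now from 0.1081 to 0.104.

>>> step_arm --series '[[[0, 0, 0, -0.001, 0], [0, 0, 0, -0.002, 0], [0, 0, 0, -0.002, 0], [0, 0, 0, -0.002, 0]]]'

```text
clock: 9.2
position: [0.4937, -0.2351, 0.106]
ee_rot: [0.574, 3.086, -0.001]
force: [0.8, -0.2, -0.5]
width: 0.007
```

>>> step_arm --series '[[[0, 0, 0, -0.001, 0], [0, 0, 0, -0.002, 0], [0, 0, 0, -0.002, 0], [0, 0, 0, -0.002, 0]]]'

```text
clock: 9.53
position: [0.4937, -0.2351, 0.1038]
ee_rot: [0.574, 3.086, -0.001]
force: [0.5, 0.0, 0.5]
width: 0.006
```

>>> step_arm --series '[[[0, 0, 0, 0.01, 0], [0, 0, 0, 0.04, 0], [0, 0, 0, 0.08, 0], [0, 0, 0, 0.12, 0], [0, 0, 0, 0.13, 0], [0, 0, 0, 0.13, 0], [0, 0, 0, 0.13, 0]]]'

```text
clock: 10.12
position: [0.4939, -0.2351, 0.2347]
ee_rot: [0.574, 3.085, -0.001]
force: [-0.5, -0.4, -0.1]
width: 0.007
```

```bash
cat >> chk.py <<'E'
def topz(n,p,d,box,lo,hi):
    u0,v0,u1,v1=box; m=p[v0:v1,u0:u1].min(2)>200
    vv,uu=np.nonzero(m); Z=np.array([pt(n,(u+u0,v+v0),d[v+v0,u+u0]) for u,v in zip(uu,vv)]); Z=Z[(Z[:,2]>lo)&(Z[:,2]<hi)]
    return len(Z),np.median(Z,axis=0)
E
python3 - <<'E'
from chk import *
p0=np.load("scene0_p.npy");d0=np.load("scene0_d.npy")
p,d=eyes.get_image("scene")
s=observe(); print(s["clock"],s["position"],s["force"])
b=(118,192,155,225)
for a in((p0,d0),(p,d)): print(topz("scene",*a,b,.08,.11))
f=lambda p,u,v,r=32: cv2.resize(p[v-r:v+r,u-r:u+r],(390,390),interpolation=cv2.INTER_CUBIC)
cv2.imwrite("pics/disc3.png",np.hstack([f(p0,140,222),f(p,140,222)])[:,:,::-1])
E
```

```text
10.1667 [ 0.49325226 -0.23479555  0.23349222] [ 0.27319798  0.03109907 -0.46155908]
(341, array([ 0.49391755, -0.23686478,  0.09548158]))
(333, array([ 0.49471301, -0.23630819,  0.08994549]))
```

View pics/disc3.png

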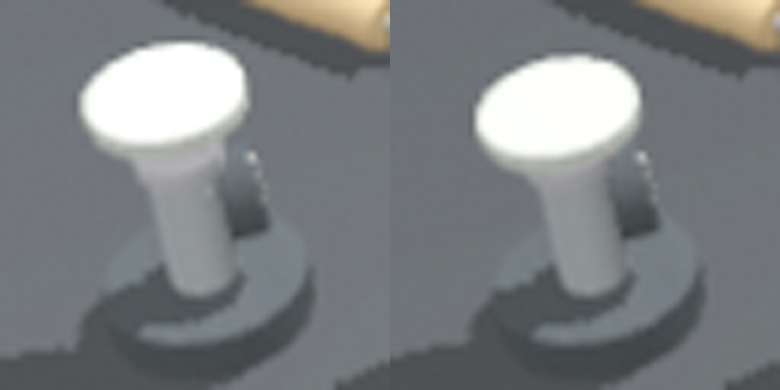

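The disc sank about 5.3 mm and its foot did not move. Now the square pad.

>>> step_arm --series '[[[0, 0.1595, 0.193, 0.005, 0], [0, 0.1595, 0.193, 0.005, 0], [0, 0.1595, 0.193, 0.005, 0], [0, 0.1595, 0.193, 0.005, 0], [0, 0.1595, 0.193, 0.005, 0], [0, 0.1595, 0.193, 0.005, 0], [0, 0.1595, 0.193, 0.005, 0], [0, 0.1595, 0.193, 0.005, 0], [0, 0.1595, 0.193, 0.005, 0], [0, 0.1595, 0.193, 0.005, 0], [0, 0.1595, 0.193, 0.005, 0]]]'

```text
clock: 11.08
position: [0.6519, -0.0436, 0.2382]
ee_rot: [0.578, 3.087, -0.002]
force: [-0.4, -0.7, -0.2]
width: 0.006
```

>>> step_arm --series '[[[0, 0, 0, -0.03, 0], [0, 0, 0, -0.06, 0], [0, 0, 0, -0.09, 0], [0, 0, 0, -0.12, 0], [0, 0, 0, -0.135, 0], [0, 0, 0, -0.135, 0], [0, 0, 0, -0.135, 0], [0, 0, 0, -0.135, 0]]]'

```text
clock: 11.75
position: [0.6526, -0.0445, 0.1048]
ee_rot: [0.579, 3.085, -0.001]
force: [-0.1, 0.0, 0.2]
width: 0.001
```

```bash
python3 - <<'E'
from h import *
p,d=eyes.get_image("scene"); s=observe(); print(s["clock"],s["position"],s["force"])
f=lambda p,u,v,r=60: cv2.resize(p[v-r:v+r,u-r:u+r],(560,560),interpolation=cv2.INTER_CUBIC)
cv2.imwrite("pics/sq1.png",f(p,264,220)[:,:,::-1])
E
```

```text
11.8 [ 0.65288886 -0.04427424  0.10512698] [0.05424736 0.30884881 0.46126448]
```

View pics/sq1.png

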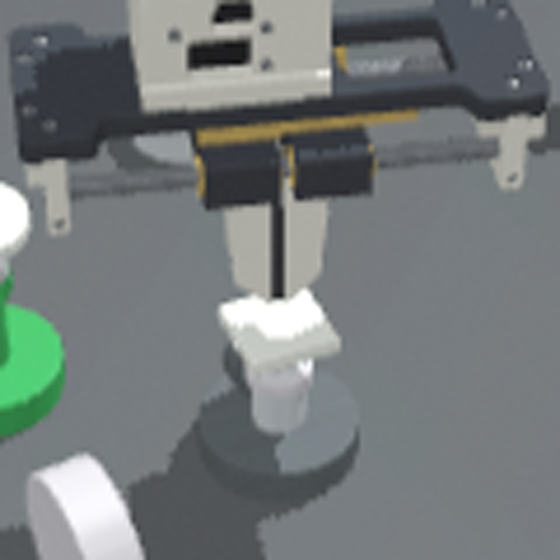

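The tips are over the square pad at crop (278,295). The bracket on the left, at (55,225), stays about 35 mm above and 30 mm to the side of the green head. Contact is expected at TCP 0.084.

>>> step_arm --series '[[[0, 0, 0.002, -0.005, 0], [0, 0, 0.002, -0.01, 0], [0, 0, 0.002, -0.015, 0], [0, 0, 0.002, -0.019, 0], [0, 0, 0.002, -0.019, 0], [0, 0, 0.002, -0.019, 0]]]'

```text
clock: 12.3
position: [0.6526, -0.0422, 0.0856]
ee_rot: [0.579, 3.085, -0.001]
force: [-0.3, 0.2, -0.5]
width: 0.003
```

>>> step_arm --series '[[[0, 0, 0, -0.001, 0], [0, 0, 0, -0.001, 0], [0, 0, 0, -0.001, 0]]]'

```text
clock: 12.55
position: [0.6526, -0.0423, 0.0847]
ee_rot: [0.579, 3.085, -0.001]
force: [-0.0, -0.4, 0.1]
width: 0.002
```

>>> step_arm --series '[[[0, 0, 0, -0.001, 0], [0, 0, 0, -0.001, 0], [0, 0, 0, -0.001, 0]]]'

```text
clock: 12.8
position: [0.6528, -0.0423, 0.0839]
ee_rot: [0.579, 3.084, -0.001]
force: [-0.5, -0.7, 1.2]
width: 0.007
```

>>> step_arm --series '[[[0, 0, 0, -0.001, 0], [0, 0, 0, -0.001, 0], [0, 0, 0, -0.001, 0]]]'

```text
clock: 13.05
position: [0.6528, -0.0423, 0.0829]
ee_rot: [0.579, 3.084, -0.001]
force: [-1.4, -0.0, 2.3]
width: 0.006
```

>>> step_arm --series '[[[0, 0, 0, -0.001, 0], [0, 0, 0, -0.002, 0], [0, 0, 0, -0.002, 0], [0, 0, 0, -0.002, 0]]]'

```text
clock: 13.38
position: [0.6528, -0.0423, 0.0807]
ee_rot: [0.579, 3.084, -0.001]
force: [-0.7, 0.3, 0.4]
width: 0.01
```

>>> step_arm --series '[[[0, 0, 0, -0.001, 0], [0, 0, 0, -0.0018, 0], [0, 0, 0, -0.0018, 0], [0, 0, 0, -0.0018, 0]]]'

```text
clock: 13.72
position: [0.6528, -0.0423, 0.0788]
ee_rot: [0.579, 3.084, -0.001]
force: [-0.1, -0.1, 0.5]
width: 0.002
```

>>> step_arm --series '[[[0, 0, 0, 0.01, 0], [0, 0, 0, 0.04, 0], [0, 0, 0, 0.08, 0], [0, 0, 0, 0.12, 0], [0, 0, 0, 0.16, 0], [0, 0, 0, 0.17, 0], [0, 0, 0, 0.17, 0], [0, 0, 0, 0.17, 0], [0, 0, 0, 0.17, 0]]]'

```text
clock: 14.47
position: [0.652, -0.0421, 0.2476]
ee_rot: [0.579, 3.086, -0.002]
force: [-0.2, 0.8, 0.1]
width: 0.004
```

```bash
python3 - <<'E'
from chk import *
p0=np.load("scene0_p.npy");d0=np.load("scene0_d.npy")
p,d=eyes.get_image("scene")
s=observe(); print(s["clock"],s["position"],s["force"])
for a in((p0,d0),(p,d)): print(topz("scene",*a,(245,218,284,245),.055,.08),topz("scene",*a,(118,192,155,225),.08,.11),topz("scene",*a,(182,196,215,224),.08,.11),ballz("scene",*a,(338,122,362,148)))
cv2.imwrite("pics/end_scene.png",p[:,:,::-1])
f=lambda p,u,v,r=32: cv2.resize(p[v-r:v+r,u-r:u+r],(390,390),interpolation=cv2.INTER_CUBIC)
cv2.imwrite("pics/sq3.png",np.hstack([f(p0,264,240),f(p,264,240)])[:,:,::-1])
E
```

```text
14.5167 [ 0.65187621 -0.04209975  0.24719041] [-0.3056826  -0.64044071 -0.92444952]
(276, array([ 0.65324575, -0.04375479,  0.07033537])) (341, array([ 0.49391755, -0.23686478,  0.09548158])) (339, array([ 0.55807511, -0.13518759,  0.09551086])) [0.51450982 0.26535956 0.11555642]
(272, array([ 0.65279741, -0.04392326,  0.06475479])) (334, array([ 0.49548302, -0.23626564,  0.08989602])) (336, array([ 0.55845401, -0.13512819,  0.09537037])) [0.51439991 0.26572594 0.11023311]
```

View pics/sq3.png

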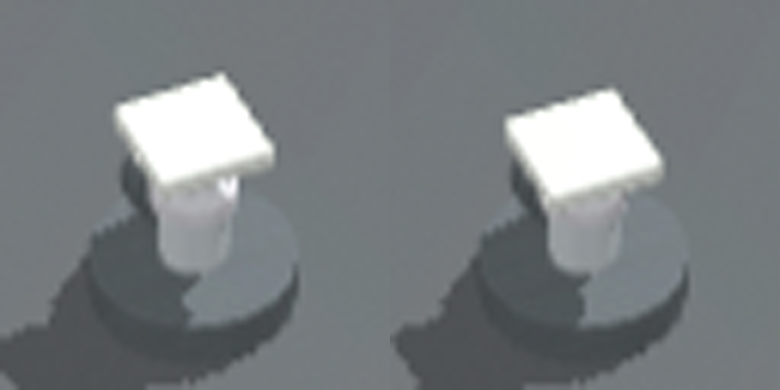

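View pics/end_scene.png

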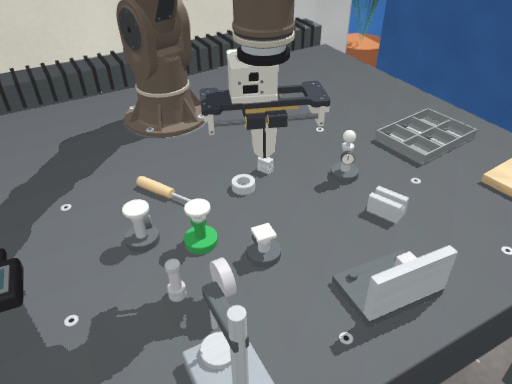

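The three heads are down by about 5.3 mm (ball), 5.6 mm (disc) and 5.6 mm (square) by depth. The green one has not changed, nothing else has moved, and the gripper is high and clear. Letting the arm settle, then handing in.

>>> step_arm --series '[[[0, 0, 0, 0, 0], [0, 0, 0, 0, 0], [0, 0, 0, 0, 0], [0, 0, 0, 0, 0]]]'

```text
clock: 14.85
position: [0.6517, -0.0421, 0.2466]
ee_rot: [-0.579, -3.087, 0.003]
force: [0.6, -0.3, 0.4]
width: 0.005
```

```bash
python3 -c "
from cell import *
s=observe(); print(s['clock'],s['position'],abs(s['dq']).max()); print(arm.sign_off())"
```

```text
14.85 [ 0.65168518 -0.04214224  0.24661537] 0.004322278177098851
the job is handed in; nothing more can be done
None
```

I touched down the three white heads with the closed fingertips in order: ball, steel-footed disc, square pad. Then I raised the gripper clear and handed the job in at 14.85 s.

| Head | Sunk by arm position | Sunk by scene-camera depth |
|---|---|---|
| Ball | 5.1 mm | 5.3 mm |
| Disc | 5.2 mm | 5.6 mm |
| Square pad | 5.2 mm | 5.6 mm |

- **Depth of touch:** all three are well short of the 14 mm stop. The camera reads up to 0.4 mm deeper than the arm.
- **Everything else:** in the before and after pictures, the three gauge feet, the green look-alike and the other objects show no movement.
- **Forces:** the highest vertical force I read was 2.3 N, on the square pad. Readings were taken only between moves. They were noisy, about 1 N, so contact on the disc hardly showed. I judged its depth by arm height and confirmed it with the camera.

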